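Set the place-value abacus to one hundred and eleven

ROBOT

A 6-joint arm with a two-finger parallel gripper is mounted at the origin on the work surface. World frame = base frame: x ahead of the robot, y to its left, z up, the work surface at z = 0. Lengths are in m, angles in rad, forces in N, time in s.
With the tool pointing down it reaches from about 0.375 to 0.975 m from the base axis. Payload 3.8 kg.
Tool frame: the origin (TCP) lies midway between the tips of the shut fingers; the grasp point (between the pads) lies 19 mm behind it; z points along the fingers, y is the line along which they close (so a half turn about z gives the same grasp; the last joint's range is limited). The gripper opens to 88 mm and grips with 3 to 60 N. Pads are 18 mm wide; open, the fingers measure 123 mm over their backs; the gripper's body (75 mm by 187 mm) begins 45 mm behind the grasp point.
Start: joints at [-1.304, 0.264, 1.604, -0, 1.274, -0.037], TCP at [0.202, -0.644, 0.239] pointing down, gripper open.
Joint ranges: [-2.63, 2.63], [-0.94, 2.18], [0.31, 2.57], [-1.31, 4.45], [0, 2.66], [-2.55, 2.55]. Speed limits (rad/s): [2.57, 2.57, 3.14, 3.14, 3.14, 3.14].

INTERFACE

Orientations are given as a rotation vector (axis times angle).
In Python, from cell import manip, inverse_kinematics, cams, order gives the robot as it stands. Calls block until the motion is done:
- manip.move_pose(position, orientation): joint-space move of the TCP to a pose.
- manip.move_linear(position, rate=0.15, rot=None): straight line of the TCP; rot=None keeps the orientation; rate is the mean speed in m/s.
- manip.set_joints(angles): joint-space move.
- manip.set_gripper(opening, force=None): finger opening in m; force is the grip in N (None keeps the last); returns when the fingers have stopped.
- manip.dwell(seconds).
- inverse_kinematics(position, orientation): joint angles nearest the present ones, or None.
- manip.state(): the state.
- cams.capture(name): name is "side" or "top" or "wrist"; returns a dict with "image" (400x640x3 uint8, blue, green, red), "z_map" (400x640 float32, m along the optical axis (not along the pixel's ray), 0 where there is no reading), "intrinsics" (3x3 intrinsics, pixels), "k1" (the pictures are not rectified: a ray, as slopes to the right and down, at radius r is drawn at 1 + k1 r^2 times it, then the intrinsics apply), "position" and "orientation" of the camera in the world; the wrist camera has in their place "T_tool_cam" (4x4, takes a point from camera to tool coordinates, whose origin is the TCP and whose axes are the flange's). Camera axes: x right, y down, z forward; pixel columns grow to the right and rows downward; lengths in m; the calibration is good to about 2 mm. A picture is of the moment at which its call begins: read the wrist's pose just before it.
A pose or a line that the arm cannot do raises manip.IKError and nothing moves.
- order.close_job(): hands the job in; it is judged then, once.
The state is a dict: "clock": time; "joint_pos": joint angles; "joint_velocities": joint speeds; "tau": joint torques, N m; "tool_pos": TCP position; "tcp_rot": TCP orientation; "contact_force": force on the tool from outside, world axes, zero at the start; "moment": the same for the moment, N m; "gripper_width": finger opening in m; "grasp_force": force on a finger pad.
Only numpy, scipy, OpenCV 4.12 (cv2) and the standard library are available. Lean on these libraries where they do the work, as an engineer would, in place of code of your own. Each camera call takes 0.05 s, during which the arm holds its last target. There are 200 camera calls.

TASK

Set the teaching abacus to one hundred and eleven with the round beads: first put the large round bead on the spike of the large stand, then the medium one on the medium stand, then the small one on the small stand, letting go of each before taking the next. Lower each bead over its spike until it lies flat on the base, do not drop it, and leave the square beads, the bell and the comb where they are.

Things in the scene. Friction and masses are not known exactly. Their poses are not given: they have to be found in the camera images.
- bead_small: The small round counting bead: a loose ring of plain brown acacia wood, lying flat, outer diameter 42 mm, height 22 mm, with a 28 mm hole right through its middle. Origin: centre of its underside; z is the ring's axis, up.
- bead_medium: The medium round counting bead: a loose ring of plain brown acacia wood, lying flat, outer diameter 54 mm, height 26 mm, with a 28 mm hole right through its middle. Origin: centre of its underside; z is the ring's axis, up.
- bead_large: The large round counting bead: a loose ring of plain brown acacia wood, lying flat, outer diameter 66 mm, height 30 mm, with a 28 mm hole right through its middle. Origin: centre of its underside; z is the ring's axis, up.
- stand_small: The small spike stand: a round dark-wood base 64 mm across and 14 mm thick, fixed to the shelf, with one upright brass spike 9 mm thick at its centre, its blunt-pointed top 70 mm above the shelf. Origin: centre of the base's underside (on the spike's axis); z up.
- stand_medium: The medium spike stand: a round dark-wood base 82 mm across and 14 mm thick, fixed to the shelf, with one upright brass spike 9 mm thick at its centre, its blunt-pointed top 70 mm above the shelf. Origin: centre of the base's underside (on the spike's axis); z up.
- stand_large: The large spike stand: a round dark-wood base 100 mm across and 14 mm thick, fixed to the shelf, with one upright brass spike 9 mm thick at its centre, its blunt-pointed top 70 mm above the shelf. Origin: centre of the base's underside (on the spike's axis); z up.
- square_small: The small square bead: a loose square block of the same acacia wood, 46 x 46 mm and 26 mm high, with a 27 mm hole through it; not wanted. Origin: centre of its underside; x and y square to its sides, z up.
- square_large: The large square bead: a loose square block of the same acacia wood, 60 x 60 mm and 26 mm high, with a 27 mm hole through it; not wanted. Origin: centre of its underside; x and y square to its sides, z up.
- bell: Chrome desk bell on a black foot, loose, 64 mm across, 45 mm high. Origin: centre of its underside; z up.
- comb: Dark cow-horn comb lying flat, loose, 110 mm long (x), 34 mm wide (y), 6 mm thick. Origin: centre of its underside; z up.
There are look-alikes about, which are no part of the job. What is shaped like the bead_large but green or pink is not meant.

How it is judged:
By the outcome, as a careful person would: the job done as asked, in the order asked, and still so for the second after the job is handed in, with the robot touching nothing.
It also fails if it takes over 80 s, if anything falls off the work surface, if the arm or the gripper's body presses on something with over 40 N, if the wrist force passes 120 N, or if a joint passes its speed limit or range.

## Working session

There is one attempt and no reset: what is moved stays moved. The work goes in short steps, each a Python script; the robot and the scene stay as the last script left them, time stands still between calls to the robot, and variables do not carry over. Pictures are saved under pics/ and viewed, at most 14 in all, crops included, and the job is handed in when it is done.

```bash
ls; mkdir -p pics; python3 - <<'E'
from cell import manip,cams
import cv2,numpy as np
for n in("top","side"):
    c=cams.capture(n);cv2.imwrite(f"pics/{n}0.png",c["image"]);np.savez(f"{n}0.npz",**c)
    print(n,c["intrinsics"],c["k1"],c["position"],c["orientation"])
s=manip.state();print(s["clock"],s["tcp_rot"],s["gripper_width"])
E
```

```text
pics
top [[460.94286138   0.         319.41862327]
 [  0.         460.94286138 201.18849222]
 [  0.           0.           1.        ]] -0.1329894751695072 [0.4491305  0.01312206 1.20877876] [-2.21060867  2.18593535 -0.07081448]
side [[411.52962794   0.         325.96224622]
 [  0.         411.52962794 193.59202262]
 [  0.           0.           1.        ]] -0.024894739560313774 [ 0.34997276 -0.53204228  0.70648951] [-2.4259821   0.31346983 -0.13810228]
0.1 [-3.10351742e+00 -4.75058521e-01  4.15843970e-04] 0.08843947103699254
```

View pics/top0.png

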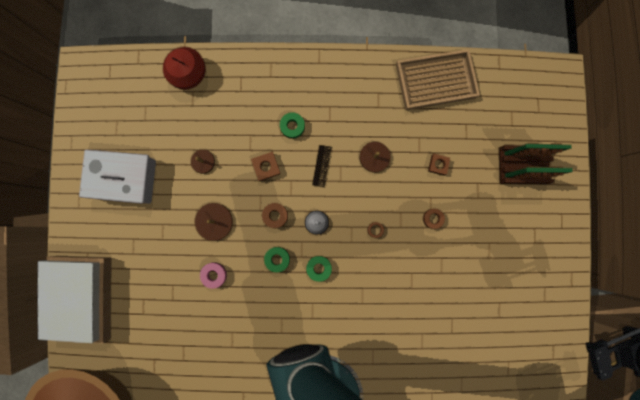

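View pics/side0.png

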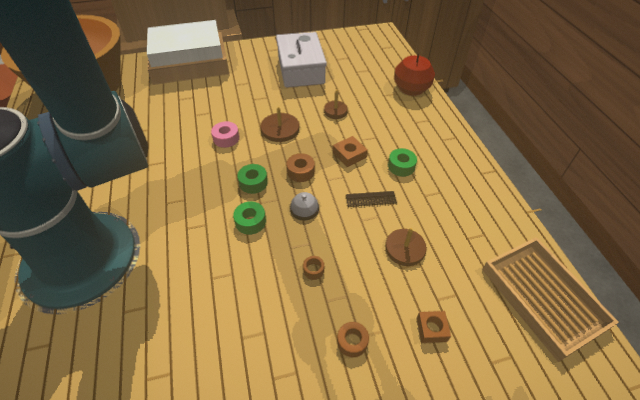

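Top view: the round acacia rings are at (275,215), (434,218) and (377,230), ordered large, medium, small by size. The square blocks at (266,167) and (439,164) are not wanted, and neither are the green rings at (292,125), (277,260), (319,268) or the pink one at (213,276). The stands are at (213,222) large, (375,157) medium and (203,162) small. Side view: the rings are at (300,167), (352,338) and (313,267), and the stands at (280,126), (406,246) and (336,109).

```bash
cat > h.py <<'E'
import numpy as np,cv2
from scipy.spatial.transform import Rotation as R
def rays(c,px):
    "unit-depth world directions and camera centre"
    K,k1=c["intrinsics"],float(c["k1"])
    n=cv2.undistortPoints(np.float64(px).reshape(-1,1,2),K,np.array([k1,0,0,0,0.])).reshape(-1,2)
    d=np.c_[n,np.ones(len(n))]
    if "T_tool_cam" in c:
        T=np.asarray(c["T_wc"]); return d@T[:3,:3].T,T[:3,3]
    return d@R.from_rotvec(c["orientation"]).as_matrix().T,np.asarray(c["position"])
def onplane(c,px,z):
    d,o=rays(c,px); return o+d*((z-o[2])/d[:,2])[:,None]
def cloud(c,mask):
    v,u=np.nonzero((mask>0)&(c["z_map"]>0)); d,o=rays(c,np.c_[u,v]); return o+d*c["z_map"][v,u][:,None]
def triang(c1,p1,c2,p2):
    d1,o1=rays(c1,[p1]);d2,o2=rays(c2,[p2]);d1=d1[0];d2=d2[0]
    s=np.linalg.lstsq(np.c_[d1,-d2],o2-o1,rcond=None)[0]
    a,b=o1+s[0]*d1,o2+s[1]*d2; return (a+b)/2,np.linalg.norm(a-b)
def fitcircle(p):
    x=np.linalg.lstsq(np.c_[2*p,np.ones(len(p))],(p**2).sum(1),rcond=None)[0]
    return x[:2],np.sqrt(x[2]+x[:2]@x[:2])
E
python3 - <<'E'
from h import *
C={n:dict(np.load(f"{n}0.npz")) for n in("top","side")}
P={"bl":((275,215),(300,167)),"bm":((434,218),(352,338)),"bs":((377,230),(313,267)),"sl":((213,222),(280,126)),"sm":((375,157),(406,246)),"ss":((203,162),(336,109)),"ql":((266,167),(350,151)),"qs":((439,164),(434,325)),"bell":((316,222),(305,205)),"comb":((322,166),(371,198)),"g1":((277,260),(252,178)),"g2":((319,268),(250,217)),"pk":((213,276),(225,133)),"g3":((292,125),(402,161))}
for k,(t,s) in P.items():
    m=[]
    for n,p in(("top",t),("side",s)):
        c=C[n]; mk=np.zeros((400,640),np.uint8);cv2.circle(mk,p,26,255,-1)
        X=cloud(c,mk); X=X[X[:,2]>.009]
        # connected to nearest: restrict to 60mm of table point
        q=onplane(c,[p],.02)[0]; X=X[np.hypot(*(X-q)[:,:2].T)<.055]
        z=X[:,2]; top=X[z>np.percentile(z,60)] 
        ctr,r=cv2.minEnclosingCircle(np.float32(X[:,:2]))
        m.append(f"{n}: n{len(X)} z5/50/90/max {np.round(np.percentile(z,[5,50,90,100])*1e3,1)} c {np.round(np.array(ctr)*1e3,1)} r {r*1e3:.1f}")
    X,e=triang(C["top"],t,C["side"],s)
    print(k,np.round(X*1e3),f"gap{e*1e3:.1f}",*m,sep="\n  ")
a=C["top"]["image"][90:300,180:470]
cv2.imwrite("pics/crop.png",cv2.resize(a,None,fx=2.7,fy=2.7,interpolation=3))
b=C["side"]["image"][80:380,200:500]
cv2.imwrite("pics/crops.png",cv2.resize(b,None,fx=2,fy=2,interpolation=3))
E
```

```text
bl
  [476. 117.  19.]
  gap2.4
  top: n443 z5/50/90/max [25.3 29.8 33.1 35.7] c [471.3 125.1] r 41.3
  side: n611 z5/50/90/max [11.6 28.6 30.8 34. ] c [474.  119.7] r 35.0
bm
  [ 473. -296.   22.]
  gap2.7
  top: n280 z5/50/90/max [14.8 25.9 29.2 32.9] c [ 473.6 -295.6] r 27.5
  side: n699 z5/50/90/max [12.6 24.5 26.2 28.4] c [ 472.4 -295.5] r 27.3
bs
  [ 441. -147.   22.]
  gap1.0
  top: n123 z5/50/90/max [17.6 21.7 24.8 27.9] c [ 442.1 -143.7] r 21.0
  side: n284 z5/50/90/max [10.5 20.4 22.5 25.4] c [ 440.9 -142.5] r 21.3
sl
  [458. 279.  10.]
  gap1.7
  top: n1095 z5/50/90/max [10.7 14.3 17.6 70.8] c [458.1 279.4] r 50.0
  side: n776 z5/50/90/max [11.3 14.1 16.3 70.2] c [458.4 278.7] r 49.6
sm
  [ 633. -143.   13.]
  gap0.6
  top: n753 z5/50/90/max [10.6 14.4 17.7 76.1] c [ 633.9 -142.8] r 41.7
  side: n1128 z5/50/90/max [11.2 13.4 15.8 71.9] c [ 633.1 -140.8] r 41.9
ss
  [616. 309.  12.]
  gap2.3
  top: n462 z5/50/90/max [10.8 14.1 17.8 71. ] c [617.1 312.7] r 32.8
  side: n334 z5/50/90/max [11.2 14.1 44.1 71. ] c [615.4 314.7] r 33.4
ql
  [603. 142.  16.]
  gap1.7
  top: n479 z5
[... 467 characters left out ...]
 9.9] r 29.2Traceback (most recent call last):
  File "<stdin>", line 11, in <module>
    return _quantile_unchecked(
        a, q, axis, out, overwrite_input, method, keepdims, weights)
    return _ureduce(a,
                    func=_quantile_ureduce_func,
    ...<5 lines>...
                    overwrite_input=overwrite_input,
                    method=method)
    r = func(a, **kwargs)
    result = _quantile(arr,
                       quantiles=q,
    ...<2 lines>...
                       out=out,
                       weights=wgt)
    slices_having_nans = np.isnan(arr[-1, ...])
                                  ~~~^^^^^^^^^
IndexError: index -1 is out of bounds for axis 0 with size 0
```

```bash
python3 - <<'E'
from h import *
C={n:dict(np.load(f"{n}0.npz")) for n in("top","side")}
def pts(n,q,r):
    c=C[n]; X=cloud(c,np.full((400,640),255,np.uint8)); col=c["image"][c["z_map"]>0]
    k=(np.hypot(X[:,0]-q[0],X[:,1]-q[1])<r)&(X[:,2]>.009); return X[k],col[k]
for n in C:
    X,col=pts(n,(.474,.118),.037)
    c,r=cv2.minEnclosingCircle(np.float32(X[:,:2])); print("bl",n,np.round(np.array(c)*1e3,1),r*1e3,np.percentile(X[:,2],[50,90])*1e3)
    t=X[X[:,2]>.022]; print("  fit mean of top ring",t.mean(0)*1e3)
    for k,q in dict(sl=(.458,.279),sm=(.6335,-.142),ss=(.616,.313)).items():
        X,_=pts(n,q,.03); s=X[X[:,2]>.03]; print(k,n,len(s),np.round(s.mean(0)*1e3,1),np.round(s[s[:,2]>.06].mean(0)*1e3,1))
    # all raised clutter near the work
    for k,q in dict(g1=(.36,.11),g2=(.34,.0),pk=(.315,.275),g3=(.71,.07),comb=(.605,-.005)).items():
        X,_=pts(n,q,.065) if k!="comb" else pts(n,q,.03)
        if len(X): print(k,n,len(X),np.round((X.min(0)+X.max(0))*500)[:2],np.round((X.max(0)-X.min(0))*1e3))
a=C["top"]["image"][90:300,180:470]
cv2.imwrite("pics/crop.png",cv2.resize(a,None,fx=2.7,fy=2.7,interpolation=3))
E
```

```text
bl top [476.2 117.5] 32.97312930226326 [29.84939046 33.14194876]
  fit mean of top ring [476.05089855 117.56926882  29.95337827]
sl top 24 [458.1 276.5  56.5] [458.3 277.8  66.5]
sm top 19 [ 632.4 -141.2   59.3] [ 633.1 -141.7   67.8]
ss top 25 [616.5 311.1  54.2] [617.2 312.4  66.8]
g1 top 441 [365. 110.] [61. 64. 30.]
g2 top 432 [343.   3.] [61. 64. 29.]
pk top 487 [320. 276.] [66. 67. 27.]
g3 top 462 [713.  77.] [67. 65. 28.]
comb top 19 [605.  -3.] [48. 34.  3.]
bl side [474.  119.7] 35.04635766148567 [28.62366663 30.83586152]
  fit mean of top ring [474.46970171 116.54213382  28.90385689]
sl side 49 [459.1 278.   50.2] [459.1 279.   65. ]
sm side 64 [ 631.6 -142.1   52.1] [ 632.3 -141.2   65.5]
ss side 46 [614.8 312.3  52. ] [615.  311.9  66. ]
g1 side 627 [363. 111.] [63. 67. 24.]
g2 side 761 [341.   3.] [63. 66. 24.]
pk side 532 [321. 277.] [65. 68. 24.]
g3 side 586 [711.  79.] [66. 69. 24.]
```

```bash
sleep 1
```

```text
(no output)
```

View pics/crop.png

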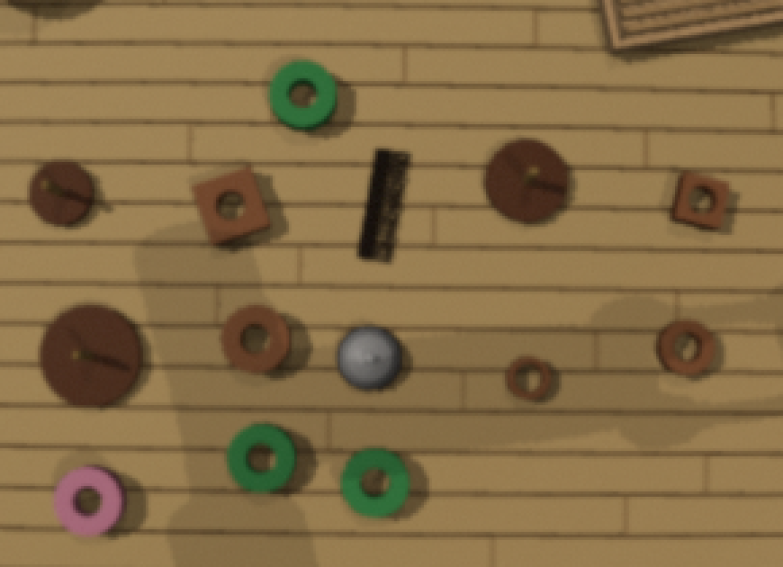

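The crop confirms three round acacia rings: large (255,338), medium (686,347) and small (531,378) in crop pixels. The blocks at (231,206) and (703,200) are square, and the look-alikes are green or pink. Heights measured in the two views (about 30, 26 and 22 mm for the beads, 14 mm for the bases, 70 mm for the spikes) agree with the text.

Next I move the large bead.

```bash
cat > job.py <<'E'
from h import *
from cell import manip,cams,order,inverse_kinematics
ROT=np.pi*np.array([1,1,0])/2**.5      # down, closing along x
B=dict(large=((.4755,.1172),(.4584,.2788),.066),medium=((.473,-.2955),(.6328,-.1417),.054),small=((.4415,-.1431),(.6162,.3125),.042))
TIP,HI=.006,.16
def st(t):
    s=manip.state();print(t,"t%.1f"%s["clock"],np.round(s["tool_pos"],4),"F",np.round(s["contact_force"],2),"w%.4f g%.1f"%(s["gripper_width"],s["grasp_force"]));return s
def snap(n,f):
    c=cams.capture(n);cv2.imwrite(f"pics/{f}.png",c["image"]);return c
def pick(k):
    b,s,d=B[k]
    for p in(b,s): assert inverse_kinematics([*p,HI],ROT) is not None
    manip.set_gripper(min(.088,d+.026))
    manip.move_pose([*b,HI],ROT)
    manip.move_linear([*b,.05],.2); manip.move_linear([*b,TIP],.06); st("at")
    manip.set_gripper(d-.02,20); s1=st("grip")
    assert abs(s1["gripper_width"]-d)<.005
    manip.move_linear([*b,.03],.06); manip.move_linear([*b,HI],.2); st("up")
def place(k):
    b,s,d=B[k]
    manip.move_linear([*s,HI],.15); manip.dwell(.2); f0=st("over")["contact_force"]
    manip.move_linear([*s,.10],.15); manip.move_linear([*s,.014+TIP+.003],.05)
    z=.014+TIP+.002
    while z>.014+TIP-.003:
        manip.move_linear([*s,z],.02); f=manip.state()["contact_force"]-f0
        if f[2]>2: break
        z-=.0005
    print("df",f); st("down")
    manip.set_gripper(min(.086,d+.022)); manip.dwell(.2); st("rel")
    manip.move_linear([*s,.05],.05); manip.move_linear([*s,HI],.2)
E
python3 - <<'E'
from job import *
pick("large"); snap("side","l1"); st("pic")
E
```

```text
at t4.8 [0.4757 0.1173 0.0061] F [0.77 0.56 0.41] w0.0878 g0.0
grip t5.2 [0.4759 0.1173 0.0064] F [-0.29  0.67  2.36] w0.0660 g20.0
up t6.6 [0.4745 0.117  0.1588] F [-0.03 -0.2  -0.53] w0.0666 g20.0
pic t6.6 [0.4741 0.1169 0.1581] F [ 0.31 -0.02 -1.13] w0.0666 g20.0
```

```bash
sleep 1
```

```text
(no output)
```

View pics/l1.png

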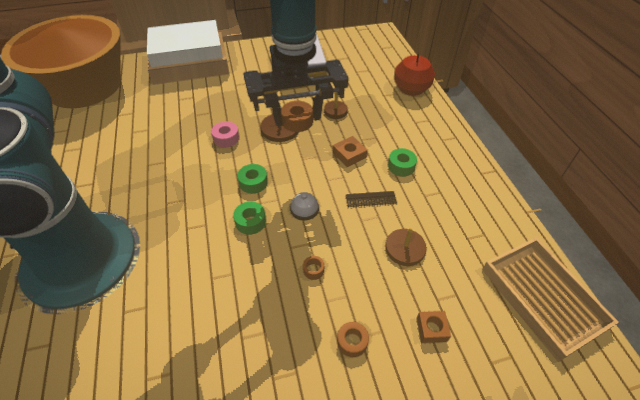

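The side view shows the large bead held level between the fingers at (297,112), and everything else is where it was. I'll place it.

```bash
python3 - <<'E'
from job import *
place("large"); manip.move_pose([.5,.05,.25],ROT); snap("side","l2"); snap("top","l2t"); st("end")
a=cv2.imread("pics/l2.png")[60:220,190:450]; cv2.imwrite("pics/l2c.png",cv2.resize(a,None,fx=3,fy=3,interpolation=3))
E
```

```text
over t8.1 [0.4586 0.2781 0.16  ] F [ 0.3  -0.59 -1.16] w0.0665 g20.0
df [-2.0923317  -0.11045534  5.22016052]
down t11.5 [0.4584 0.2788 0.0204] F [-1.79 -0.7   4.06] w0.0666 g20.0
rel t12.2 [0.4584 0.2788 0.02  ] F [ 0.63 -0.18 -0.2 ] w0.0858 g0.0
end t14.8 [0.4993 0.0511 0.2487] F [0.39 0.03 0.64] w0.0859 g0.0
```

```bash
sleep 1
```

```text
(no output)
```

View pics/l2c.png

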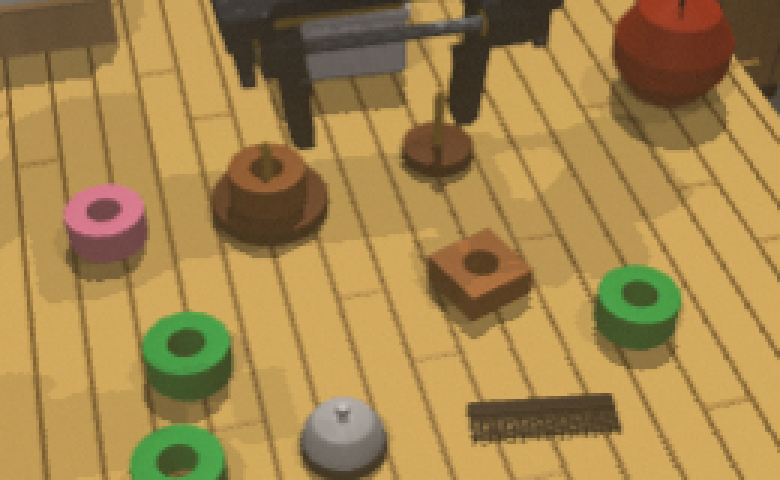

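The crop shows the large bead flat on its base with the spike through the hole at (266,165), and the neighbours untouched. Next is the medium bead.

```bash
python3 - <<'E'
from job import *
pick("medium"); place("medium"); manip.move_pose([*B["small"][0],.25],ROT); snap("side","m2"); snap("top","m2t"); st("end")
a=cv2.imread("pics/m2.png")[180:380,240:500]; cv2.imwrite("pics/m2c.png",cv2.resize(a,None,fx=2.8,fy=2.8,interpolation=3))
E
```

```text
at t18.0 [ 0.4732 -0.2956  0.0061] F [0.9  0.03 0.78] w0.0796 g0.0
grip t18.5 [ 0.4732 -0.2956  0.0063] F [-1.26  0.81  1.36] w0.0538 g20.0
up t19.8 [ 0.4722 -0.2949  0.1587] F [ 0.13  0.82 -0.93] w0.0539 g20.0
over t21.7 [ 0.6325 -0.1422  0.1601] F [-0.08  0.35 -0.36] w0.0537 g20.0
df [-1.84984771  0.08978969  3.01146265]
down t25.2 [ 0.6328 -0.1417  0.0203] F [-1.93  0.44  2.66] w0.0541 g20.0
rel t25.9 [ 0.6328 -0.1417  0.02  ] F [-0.12 -0.21 -0.03] w0.0758 g0.0
end t28.3 [ 0.4421 -0.143   0.2489] F [ 0.61 -0.09  0.25] w0.0763 g0.0
```

```bash
sleep 1
```

```text
(no output)
```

View pics/m2c.png

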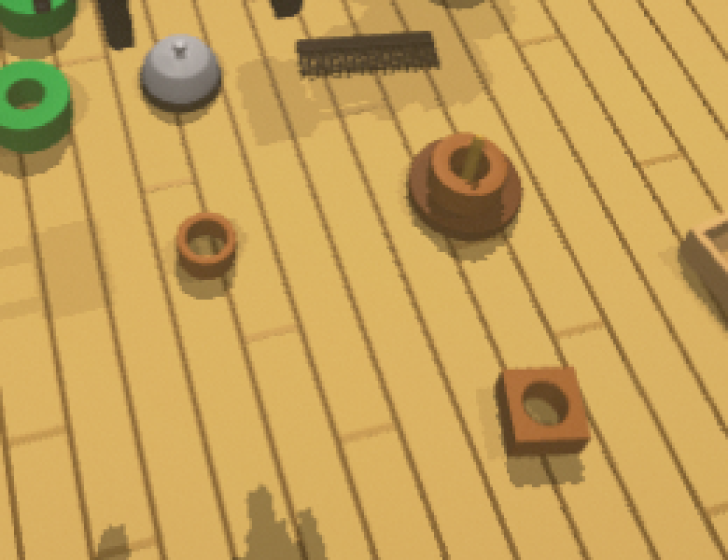

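The medium bead is seated on its stand with the spike through it at (470,160), and the small bead is still in place at (207,245). I'll move the small bead now.

```bash
python3 - <<'E'
from job import *
pick("small"); place("small"); manip.move_pose([.45,-.25,.3],ROT); c=snap("side","s2"); t=snap("top","s2t"); st("end")
for n,c in(("side",c),("top",t)):
    X=cloud(c,np.full((400,640),255,np.uint8))
    for k,(b,s,d) in B.items():
        Y=X[(np.hypot(X[:,0]-s[0],X[:,1]-s[1])<d/2+.012)&(X[:,2]>.022)&(X[:,2]<.06)]; q=Y[np.hypot(Y[:,0]-s[0],Y[:,1]-s[1])>.008]
        cc,r=cv2.minEnclosingCircle(np.float32(q[:,:2])); print(n,k,np.round(np.array(cc)*1e3-np.array(s)*1e3,1),round(r*1e3,1),"z",np.round(np.percentile(q[:,2],[50,90])*1e3,1))
    for k,q,r in(("ql",(.603,.144),.044),("qs",(.616,-.31),.035),("bell",(.459,.0095),.034)):
        Y=X[(np.hypot(X[:,0]-q[0],X[:,1]-q[1])<r+.01)&(X[:,2]>.009)]; print(n,k,np.round((Y.min(0)+Y.max(0))*500)[:2])
a=cv2.imread("pics/s2.png")[60:220,190:450]; cv2.imwrite("pics/s2c.png",cv2.resize(a,None,fx=3,fy=3,interpolation=3))
E
```

```text
at t30.6 [ 0.4417 -0.1432  0.006 ] F [0.49 0.38 0.6 ] w0.0676 g0.0
grip t31.2 [ 0.4418 -0.1432  0.0063] F [0.92 0.02 1.38] w0.0421 g20.0
up t32.5 [ 0.4406 -0.1427  0.1588] F [-0.26 -0.04 -0.47] w0.0416 g20.0
over t36.1 [0.6162 0.3123 0.1601] F [0.77 0.25 0.16] w0.0416 g20.0
df [-1.42393783 -1.3904303   2.905891  ]
down t39.6 [0.6163 0.3125 0.0204] F [-0.66 -1.14  3.06] w0.0417 g20.0
rel t40.3 [0.6162 0.3125 0.02  ] F [0.19 0.1  0.22] w0.0640 g0.0
end t44.0 [ 0.4504 -0.2494  0.2997] F [ 0.2  -0.38 -0.55] w0.0638 g0.0
side large [-0.1  1.4] 35.2 z [42.6 44.9]
side medium [-2.  -0.2] 27.6 z [38.7 40.6]Traceback (most recent call last):
  File "<stdin>", line 7, in <module>
    return _quantile_unchecked(
        a, q, axis, out, overwrite_input, method, keepdims, weights)
    return _ureduce(a,
                    func=_quantile_ureduce_func,
    ...<5 lines>...
                    overwrite_input=overwrite_input,
                    method=method)
    r = func(a, **kwargs)
    result = _quantile(arr,
                       quantiles=q,
    ...<2 lines>...
                       out=out,
                       weights=wgt)
    slices_having_nans = np.isnan(arr[-1, ...])
                                  ~~~^^^^^^^^^
IndexError: index -1 is out of bounds for axis 0 with size 0
```

```bash
sleep 1
```

```text
(no output)
```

View pics/s2t.png

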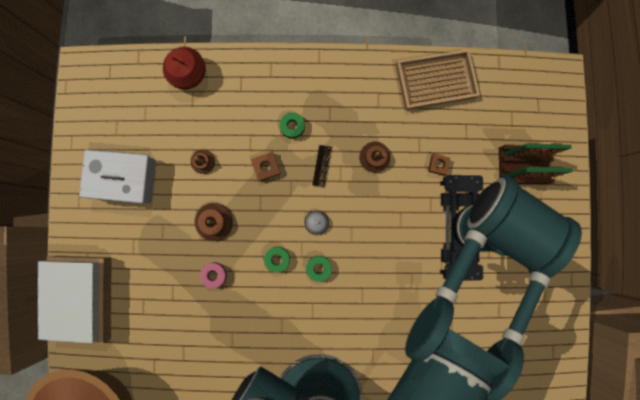

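The top view shows all three round beads on their stands, at (213,221), (375,157) and (203,162). The squares, bell and comb are where they were. The arm hides the small stand from the side camera, so I'll move clear and check the seat height.

```bash
python3 - <<'E'
from job import *
manip.move_pose([.3,-.55,.3],ROT)
for n in("side","top"):
    c=snap(n,"f"+n); X=cloud(c,np.full((400,640),255,np.uint8))
    for k,(b,s,d) in B.items():
        r=np.hypot(X[:,0]-s[0],X[:,1]-s[1]); q=X[(r<d/2+.012)&(r>.008)&(X[:,2]>.022)&(X[:,2]<.06)]
        if len(q): print(n,k,len(q),np.round(q.mean(0)*1e3-np.array([*s,0])*1e3,1),"z",np.round(np.percentile(q[:,2],[50,90])*1e3,1))
a=cv2.imread("pics/fside.png")[60:220,190:450]; cv2.imwrite("pics/s2c.png",cv2.resize(a,None,fx=3,fy=3,interpolation=3)); st("end")
E
```

```text
side large 453 [-2.1 -7.  39.3] z [42.7 45. ]
side medium 503 [-4.9 -3.9 36.1] z [38.4 40.3]
side small 146 [-4.6 -3.7 31.4] z [32.8 36.2]
top large 464 [-0.4 -1.7 42.7] z [43.5 46.5]
top medium 286 [-1.8 -0.6 39. ] z [39.8 43. ]
top small 144 [-0.9 -2.4 34. ] z [34.9 38.4]
end t45.4 [ 0.3012 -0.5489  0.3002] F [-0.11 -1.13  0.92] w0.0642 g0.0
```

```bash
sleep 1
```

```text
(no output)
```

View pics/s2c.png

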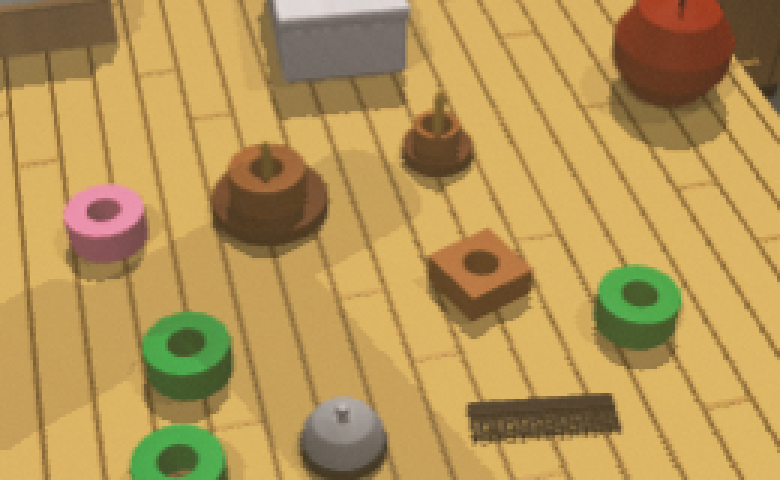

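The small bead is seated at (437,130) and the large one at (266,180). The bead tops are at about 44, 40 and 35–36 mm, which is flat on the 14 mm bases. I'll hand the job in.

```bash
python3 -c "
from cell import order
print(order.close_job())"
```

```text
the job is handed in; nothing more can be done
None
```

The large, medium and small round beads were placed in that order, each flat over the spike of its own stand, with everything else left where it was, and the job was handed in at about 45 s.

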